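Press both ends of a drawer front in the edge jig

ROBOT

A 6-joint arm with a two-finger parallel gripper is mounted at the origin on the work surface. World frame = base frame: x ahead of the robot, y to its left, z up, the work surface at z = 0. Lengths are in m, angles in rad, forces in N, time in s.
With the tool pointing down it reaches from about 0.2 to 0.875 m from the base axis. Payload 3.4 kg.
Tool frame: the origin (TCP) lies midway between the tips of the shut fingers; the grasp point (between the pads) lies env.hold_point_z behind it (env.hold_point_z is the distance from the TCP to the grasp point, in m); z points along the fingers, y is the line along which they close (so a half turn about z gives the same grasp; the last joint's range is limited). The gripper opens to 94 mm and grips with 3 to 60 N. Pads are 16 mm wide; open, the fingers measure 119 mm over their backs; the gripper's body (75 mm by 177 mm) begins 78 mm behind the grasp point.
Start: joints at [1.204, 0.276, 1.505, -0, 1.361, -0.121], TCP at [0.14, 0.558, 0.205] pointing down, gripper open.
Joint ranges: [-2.89, 2.89], [-0.75, 2.08], [0.22, 2.7], [-1.18, 4.32], [0.11, 2.71], [-2.7, 2.7]. Speed limits (rad/s): [2.57, 2.57, 3.14, 3.14, 3.14, 3.14].

INTERFACE

Orientations are given as a unit quaternion [w, x, y, z].
In Python, from rig import env gives the robot as it stands. The module is installed in compiled form; this text tells all that it offers.
- The arm moves only by the shell command python3 -m creep 'ROWS' [FORCE]. ROWS is JSON, a list of rows, each an object with "rot": the turn, a rotation vector about the tool's x, y, z in degrees, a list of three; "dp": the shift along the tool's x, y, z in mm, a list of three; "claw": the finger opening in mm, from 0 to 94. A call has exactly 10 rows; each row shifts and turns the commanded pose from where the row before left it, along the tool's axes as they then stand; what a row does not reach is not made up. A row lasts 1/8 s, in which the tool goes at most 62.5 mm and 10.7 degrees, less where a joint would pass 70% of its speed; a pose out of reach is approached as far as the arm can. A call with a gripper value outside its range is refused whole. The fingers move at their own pace and stop on an object; FORCE is the grip in N (left out, the last holds). Time passes only in rows, so rows that do not move let the fingers close, or fill a call up. It gives the time, the measured TCP pose, the force, the opening and the grip force at its end, in the units of the state.
- env.read_state(): the state, without advancing time (a new reading comes with each control period).
- env.get_image(name): name is "scene" or "top" or "wrist"; returns the picture (384x512x3 uint8, red, green, blue); there is no depth.
- env.camera_model(name): a dict with "fx", "fy", "cx", "cy" (pixels), "position" and "rotation" of the camera in the world. Camera axes: x right, y up, looking along -z (the intrinsics and any distortion apply to the point x, -y, -z); pixel columns grow to the right and rows downward; lengths in m; the calibration is good to about 2 mm. A picture is of the moment at which its call begins: read the wrist's pose just before it. camera_model takes no time and is no camera call; for the wrist camera it gives the pose at the moment of the call.
- env.finish_job(): hands the job in; it is judged then, once.
The state is a dict: "clock": time; "joints": joint angles; "joint_vel": joint speeds; "effort": joint torques, N m; "tcp_pos": TCP position; "tool_rot": TCP orientation; "force": force on the tool from outside, world axes, zero at the start; "ft_torque": the same for the moment, N m; "grip_width": opening from 0.0 (shut) to 1.0 (fully open); "grip_force": force on a finger pad.
Only numpy, scipy, OpenCV 4.12 (cv2) and the standard library are available. Lean on these libraries where they do the work, as an engineer would, in place of code of your own. Each camera call takes 0.05 s, during which the arm holds its last target. There are 200 camera calls.

TASK

Clear the offcut out of the edge-press jig into the scrap box. Then, with the drawer front flat in the jig's lane and its notched end under the keeper, push the spring press bar well back (more than half its travel) and hold it about a second; draw it out, turn it end for end and press the plain end in the same way. Finally lay the drawer front face up across both strips of the bearer board, lengthwise and centred, let go, and leave the glue bottle, screw jar and paint can standing where they are.

Things in the scene. Friction and masses are not known exactly. Their poses are not given: they have to be found in the camera images.
- jig: Edge-press jig screwed to the bench: plywood base 260 x 140 x 12 mm with a lane on top, 99 mm wide between two wooden fences (16 mm thick, tops 32 mm above the bench, x = -130 to +90 mm). Origin: centre of the underside; x along the lane from its open mouth to the press bar, z up. A wooden back block, 48 mm high, stands at x = 108 to 128 mm.
- keeper (a point): Keeper: steel strip bridging the jig's lane across y at jig x = 44 to 60 mm, just before the press bar; the work slides under it. Underside 38 mm, top 44 mm above the bench. This point: middle of its underside.
- bar (a joint): Travel of the jig's spring press bar, m: 0 = out (rest), 0.015 = against its stop; it is pushed along the jig's +x. Spring 500 N/m with 1.5 N preload (about 9 N at the stop); it comes back by itself.
- bar_face (a point): Centre of the press bar's working face, 24 mm above the bench; at rest it lies at x = 70 mm of the jig, and it moves with the bar. The aluminium bar is 94 mm wide, 22 mm high, 18 mm thick.
- front: The workpiece: plywood drawer front 140 x 90 x 18 mm, 0.18 kg, loose, face up. Origin: centre of underside; x along its length to the notched end, z up. A wooden batten pull 70 (x) x 18 (y) x 32 mm high stands on the middle of its top (to 50 mm above the underside). At +x both corners have a notch 25 mm long, 20 mm wide, leaving a 50 mm tongue; the -x end is plain, 90 mm wide.
- notched_end (a point): Middle of the notched end (the tongue's end face) of the drawer front, half way up its thickness.
- plain_end (a point): Middle of the plain end face of the drawer front, half way up its thickness.
- offcut: Loose softwood offcut lying in the jig's lane on the base board, 100 x 40 x 45 mm, 0.1 kg. Origin: centre of its underside; x along its length, z up. Its last 25 mm at +x is a half lap only 22 mm high.
- scrap: Scrap box, an open wooden box 150 (x) x 130 (y) x 60 mm high, walls and floor 6 mm, fixed. Origin: centre of the underside.
- bearers: Bearer board, fixed: plywood board 170 (x) x 120 (y) x 12 mm with two wooden bearer strips across it (along y) at x = -45 and +45 mm, each 22 mm wide, their tops 26 mm above the bench. Origin: centre of the underside.
- bearers_top (a point): Point midway between the two bearer strips, level with their tops.
- glue: Bystander: a white glue bottle, 48 mm across, 120 mm tall; loose, to be left alone. Origin: centre of its underside.
- jar: Bystander: a glass screw jar, 56 mm across, 75 mm tall; loose, to be left alone. Origin: centre of its underside.
- can: Bystander: a paint can, 100 mm across, 110 mm tall; loose, to be left alone. Origin: centre of its underside.

How it is judged:
On the way, in this order (a step that is already met when the one before it is completed fails the run):
1. the offcut is in the scrap box (x of offcut in the frame of scrap between -0.07 and 0.07 m and y of offcut in the frame of scrap between -0.06 and 0.06 m and z of offcut in the frame of scrap below 0.05 m), for 0.2 s.
2. the notched end, flat and square in the lane, holds the press bar back by more than 7 of its 15 mm for 0.4 s (value of joint bar above 0.007 m and angle between the x axis of front and the x axis of jig, either way round below 0.1 rad and x of notched_end in the frame of jig above 0.07 m and y of notched_end in the frame of jig between -0.02 and 0.02 m and z of notched_end in the frame of jig below 0.036 m), for 0.4 s.
3. turned end for end, the plain end holds the press bar back in the same way (value of joint bar above 0.007 m and angle between the x axis of front and the x axis of jig, either way round below 0.1 rad and x of plain_end in the frame of jig above 0.07 m and y of plain_end in the frame of jig between -0.02 and 0.02 m and z of plain_end in the frame of jig below 0.036 m), for 0.4 s.
At the end, for the whole second after the job is handed in: Drawer front at rest face up and level on both bearer strips (height within 6 mm), its centre within 25 mm of the board's centre, lengthwise within 0.2 rad; offcut at rest inside the scrap box (underside below 50 mm); press bar back out (under 3 mm) (all of step 1 and horizontal distance between front and bearers_top below 0.025 m and angle between the x axis of front and the x axis of bearers, either way round below 0.2 rad and angle between front's own z axis and vertical below 0.08 rad and z of front in the frame of bearers_top between -0.006 and 0.006 m and value of joint bar below 0.003 m and linear speed of each of front, offcut below 0.02 m/s); the robot touches nothing.
It fails at once if the glue bottle, jar or paint can is shifted by more than 30 mm (distance of any of glue, jar, can from where it was at the start of the episode above 0.03 m).
It fails at once if the glue bottle, jar or paint can is tipped over (angle between any of glue, jar, can's own z axis and vertical above 0.5 rad).
It also fails if it takes over 69 s, if anything falls off the work surface, if the arm or the gripper's body presses on something with over 40 N, if the wrist force passes 120 N, or if a joint passes its speed limit or range.

## Working session

There is one attempt and no reset: what is moved stays moved. The work goes in short steps, Python scripts to look and compute and a shell command to move; the robot and the scene stay as the last step left them, time stands still between calls to the robot, and variables do not carry over. Pictures are saved under pics/ and viewed, at most 14 in all, crops included, and the job is handed in when it is done.

```bash
mkdir -p pics
python3 - <<'E'
from rig import env
import cv2,numpy as np
print(env.read_state(), env.hold_point_z)
for n in("top","scene"):
    m=env.camera_model(n);print(n,m)
    cv2.imwrite(f"pics/{n}0.png",env.get_image(n)[:,:,::-1])
E
```

```text
{'clock': 0.0, 'joints': array([ 1.20401302e+00,  2.76538567e-01,  1.50609066e+00, -4.22546006e-07,
        1.36069489e+00, -1.21031319e-01]), 'joint_vel': array([ 0.00098234, -0.00135881,  0.00051106,  0.00141336, -0.00073717,
       -0.00040781]), 'effort': array([ 4.64315854e-04, -4.04598391e+01, -2.37224579e+01,  7.02327839e-02,
        3.49831511e-02, -1.27582007e-04]), 'tcp_pos': array([0.1397117 , 0.55719634, 0.20465385]), 'tool_rot': array([-2.08870434e-04,  1.22566928e-01,  9.92459873e-01, -8.40157719e-04]), 'force': array([-1.23877385,  0.38582719, -0.40196081]), 'ft_torque': array([-0.01112816,  0.0148846 ,  0.01574222]), 'grip_force': 0.0, 'grip_width': 0.9994060599934189} 0.0188
top {'fx': 381.3122805003094, 'fy': 381.3122805003094, 'cx': 254.35425055929423, 'cy': 195.52948404326304, 'position': array([ 0.28539592, -0.01770718,  1.07166709]), 'rotation': array([ 0.70446276,  0.06586378, -0.06833854, -0.70336621])}
scene {'fx': 438.47057780424973, 'fy': 438.47057780424973, 'cx': 255.2244619162695, 'cy': 191.53709679446416, 'position': array([1.21493112, 0.44252948, 0.96581748]), 'rotation': array([0.44816777, 0.17957169, 0.31849746, 0.81575672])}
```

View pics/top0.png

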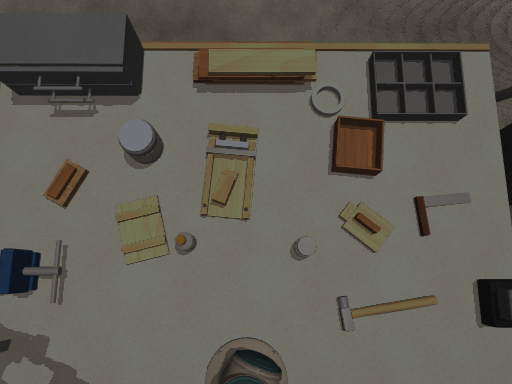

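View pics/scene0.png

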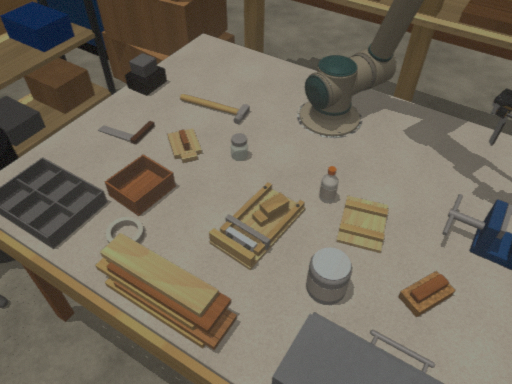

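```bash
cat > h.py <<'E'
from rig import env
import cv2,numpy as np
from scipy.spatial.transform import Rotation as R
def rot(q): return R.from_quat([q[1],q[2],q[3],q[0]])
def cast(m,uv,z):
    uv=np.atleast_2d(np.array(uv,float))
    d=np.c_[(uv[:,0]-m["cx"])/m["fx"],-(uv[:,1]-m["cy"])/m["fy"],-np.ones(len(uv))]
    d=rot(m["rotation"]).apply(d); p=np.array(m["position"])
    return p+d*((z-p[2])/d[:,2])[:,None]
def proj(m,P):
    c=rot(m["rotation"]).inv().apply(np.atleast_2d(P)-m["position"])
    return np.c_[m["cx"]+m["fx"]*c[:,0]/-c[:,2], m["cy"]-m["fy"]*c[:,1]/-c[:,2]]
E
python3 - <<'E'
from h import *
print({k:v for k,v in env.camera_model("wrist").items()})
m=env.camera_model("top")
for n,uv,z in [("can",(137,133),.11),("glue",(183,241),.12),("jar",(306,244),.075),("base",(245,380),0)]: print(n,cast(m,uv,z).round(3))
for n,uv,z in [("jig",[(210,124),(257,124),(250,218),(202,215)],.032),("front",[(351,202),(393,232),(375,250),(341,220)],.018),("scrap",[(338,117),(383,119),(380,175),(335,172)],.06),("bear",[(116,201),(157,197),(168,254),(127,262)],.012),("off",[(225,168),(237,172),(225,204),(213,198)],.057)]:
    print(n,cast(m,uv,z)[:,:2].round(3).tolist())
i=cv2.imread("pics/top0.png")[110:270,100:400]
cv2.imwrite("pics/c1.png",cv2.resize(i,None,fx=2.66,fy=2.66,interpolation=cv2.INTER_CUBIC))
E
```

```text
{'fx': 306.7576993000721, 'fy': 306.7576993000721, 'cx': 258.59672874932124, 'cy': 186.50262735465643, 'position': array([0.075853  , 0.57398454, 0.38399726]), 'rotation': array([ 0.78317668, -0.09146737, -0.07022778,  0.61101233])}
can [[0.638 0.29  0.11 ]]
glue [[0.353 0.156 0.12 ]]
jar [[ 0.349 -0.156  0.075]]
base [[-0.     0.003  0.   ]]
jig [[0.695, 0.107], [0.695, -0.029], [0.423, -0.009], [0.431, 0.123]]
front [[0.47, -0.293], [0.386, -0.405], [0.337, -0.352], [0.419, -0.262]]
scrap [[0.706, -0.256], [0.7, -0.383], [0.538, -0.365], [0.546, -0.242]]
bear [[0.473, 0.369], [0.485, 0.254], [0.325, 0.216], [0.303, 0.327]]
off [[0.557, 0.06], [0.546, 0.027], [0.457, 0.058], [0.474, 0.091]]
```

View pics/c1.png

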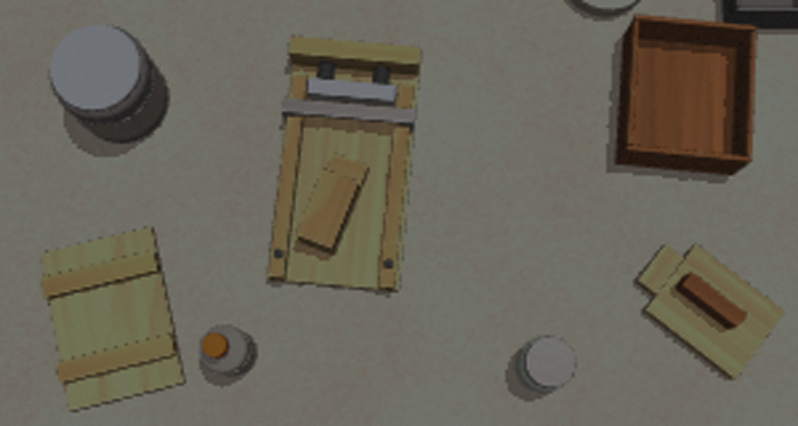

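```bash
python3 -m creep '[{"rot":[0,0,0],"dp":[-46,-39,0],"claw":70},{"rot":[0,0,0],"dp":[-46,-39,0],"claw":70},{"rot":[0,0,0],"dp":[-46,-39,0],"claw":70},{"rot":[0,0,0],"dp":[-46,-39,0],"claw":70},{"rot":[0,0,0],"dp":[-46,-39,0],"claw":70},{"rot":[0,0,0],"dp":[-46,-39,0],"claw":70},{"rot":[0,0,0],"dp":[-46,-39,0],"claw":70},{"rot":[0,0,0],"dp":[-46,-39,0],"claw":70},{"rot":[0,0,0],"dp":[-46,-39,0],"claw":70},{"rot":[0,0,0],"dp":[0,0,0],"claw":70}]' 20
python3 - <<'E'
from h import *
m=env.camera_model("wrist");i=env.get_image("wrist");s=env.read_state()
import pickle;pickle.dump((m,i),open("w1.pkl","wb"))
print(s["tcp_pos"],m["position"],rot(m["rotation"]).as_matrix().round(3))
cv2.imwrite("pics/w1.png",cv2.resize(i[:,:,::-1],(768,576)))
E
```

```text
clock: 1.35
tcp_pos: [0.4582, 0.1132, 0.2049]
tool_rot: [0.0, 0.126, 0.992, -0.001]
force: [-1.5, 0.8, -0.8]
grip_width: 0.744
grip_force: 0.0
[0.45653974 0.11509349 0.20489375] [0.39429218 0.13027148 0.38419875] [[ 0.249 -0.943 -0.222]
 [ 0.968  0.243  0.058]
 [-0.001 -0.23   0.973]]
```

View pics/w1.png

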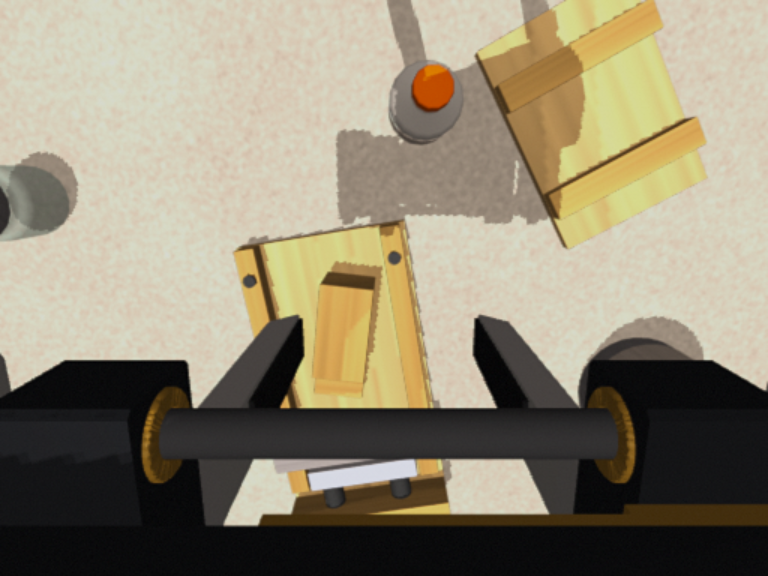

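Run:
```python
from h import *
import pickle
m,i=pickle.load(open("w1.pkl","rb"))
def c(n,uv,z):
    p=cast(m,np.array(uv)/1.5,z)[:,:2]; print(n,p.round(4).tolist()); 
    if len(p)==2: print("   len %.4f ang %.1f mid"%(np.linalg.norm(p[1]-p[0]),np.degrees(np.arctan2(*(p[1]-p[0])[::-1]))),p.mean(0).round(4))
c("mouth fence tops",[(236,251),(404,222)],.032)
c("fence inner left side",[(259,247),(275,320)],.032)
c("fence inner right",[(378,226),(412,400)],.032)
c("bar face top",[(308,472),(415,459)],.035)
c("off width near end",[(322,284),(374,290)],.057)
c("off left",[(322,284),(315,381)],.057)
c("off right",[(374,290),(365,384)],.057)
c("bear bottom edge",[(568,248),(706,178)],.012)
c("bear left edge",[(568,248),(478,54)],.012)
c("strip far",[(549,192),(702,119)],.026)
c("strip near",[(499,88),(655,3)],.026)
c("strip near2",[(511,113),(662,28)],.026)
c("strip far2",[(558,218),(706,145)],.026)
c("glue",[(432,88)],.12);c("glue base",[(425,118)],.01)
s=env.read_state();T=rot(s["tool_rot"]).as_matrix();print(s["tcp_pos"],T.round(3))
```

```text
mouth fence tops [[0.4231, 0.0008], [0.4338, 0.1323]]
   len 0.1320 ang 85.3 mid [0.4285 0.0666]
fence inner left side [[0.4246, 0.019], [0.4842, 0.013]]
   len 0.0599 ang -5.8 mid [0.4544 0.016 ]
fence inner right [[0.4318, 0.1123], [0.58, 0.1029]]
   len 0.1484 ang -3.7 mid [0.5059 0.1076]
bar face top [[0.6223, -0.0003], [0.6329, 0.0924]]
   len 0.0933 ang 83.4 mid [0.6276 0.0461]
off width near end [[0.46, 0.0631], [0.4739, 0.0988]]
   len 0.0383 ang 68.8 mid [0.467 0.081]
off left [[0.46, 0.0631], [0.5326, 0.0362]]
   len 0.0774 ang -20.3 mid [0.4963 0.0496]
off right [[0.4739, 0.0988], [0.5446, 0.0729]]
   len 0.0753 ang -20.1 mid [0.5093 0.0858]
bear bottom edge [[0.4901, 0.2571], [0.4619, 0.3716]]
   len 0.1179 ang 103.8 mid [0.476  0.3144]
bear left edge [[0.4901, 0.2571], [0.3287, 0.216]]
   len 0.1666 ang -165.7 mid [0.4094 0.2366]
strip far [[0.44, 0.2453], [0.4157, 0.3638]]
   len 0.1209 ang 101.6 mid [0.4278 0.3046]
strip near [[0.3573, 0.2229], [0.3299, 0.3395]]
   len 0.1198 ang 103.2 mid [0.3436 0.2812]
strip near2 [[0.3764, 0.2281], [0.3471, 0.3424]]
   len 0.1180 ang 104.4 mid [0.3617 0.2852]
strip far2 [[0.4613, 0.2487], [0.4351, 0.3649]]
   len 0.1191 ang 102.7 mid [0.4482 0.3068]
glue [[0.358, 0.1637]]
glue base [[0.3627, 0.1675]]
[0.45653974 0.11509349 0.20489375] [[-0.969  0.247 -0.001]
 [ 0.247  0.969  0.   ]
 [ 0.001 -0.    -1.   ]]
```

```bash
python3 -m creep '[{"rot":[0,0,0],"dp":[-30,-17.5,0],"claw":54},{"rot":[0,0,0],"dp":[-30,-17.5,0],"claw":54},{"rot":[0,0,6],"dp":[0,0,50],"claw":54},{"rot":[0,0,0],"dp":[0,0,50],"claw":54},{"rot":[0,0,0],"dp":[0,0,40],"claw":54},{"rot":[0,0,0],"dp":[0,0,20],"claw":54},{"rot":[0,0,0],"dp":[0,0,10],"claw":54},{"rot":[0,0,0],"dp":[0,0,0],"claw":20},{"rot":[0,0,0],"dp":[0,0,0],"claw":20},{"rot":[0,0,0],"dp":[0,0,0],"claw":20}]' 25
python3 - <<'E'
from h import *
m=env.camera_model("top")
def c(n,uv,z):
    p=cast(m,np.array(uv)/2.66+[100,110],z)[:,:2]; print(n,p.round(4).tolist()," mid",p.mean(0).round(4),"diag",np.linalg.norm(p[0]-p[-1]).round(4))
c("scrap rim",[(637,17),(755,26),(748,173),(616,163)],.06)
c("front pull top",[(687,273),(745,320),(735,328),(677,285)],.05)
c("tongue",[(668,245),(635,281)],.018)
c("plain",[(783,313),(735,379)],.018)
E
```

```text
clock: 2.65
tcp_pos: [0.5064, 0.0682, 0.0363]
tool_rot: [0.001, 0.174, 0.985, 0.0]
force: [-0.0, -1.0, -1.2]
grip_width: 0.426
grip_force: 24.8
scrap rim [[0.7075, -0.2606], [0.6977, -0.3851], [0.5377, -0.3678], [0.548, -0.2325]]  mid [ 0.6228 -0.3115] diag 0.1619
front pull top [[0.4353, -0.3026], [0.3876, -0.3588], [0.3795, -0.3482], [0.423, -0.2918]]  mid [ 0.4063 -0.3254] diag 0.0164
tongue [[0.4698, -0.293], [0.4315, -0.2566]]  mid [ 0.4507 -0.2748] diag 0.0529
plain [[0.3981, -0.4096], [0.3299, -0.3555]]  mid [ 0.364  -0.3825] diag 0.0871
```

```bash
python3 -m creep '[{"rot":[0,0,0],"dp":[0,0,-45],"claw":20},{"rot":[0,0,0],"dp":[0,0,-45],"claw":20},{"rot":[0,0,0],"dp":[-33,-45.5,0],"claw":20},{"rot":[0,0,0],"dp":[-33,-45.5,0],"claw":20},{"rot":[0,0,0],"dp":[-33,-45.5,0],"claw":20},{"rot":[0,0,0],"dp":[-33,-45.5,0],"claw":20},{"rot":[0,0,0],"dp":[-33,-45.5,0],"claw":20},{"rot":[0,0,0],"dp":[-33,-45.5,0],"claw":20},{"rot":[0,0,0],"dp":[-33,-45.5,0],"claw":20},{"rot":[0,0,-10],"dp":[0,0,0],"claw":20}]' 25
```

```text
clock: 3.9
tcp_pos: [0.6142, -0.3155, 0.1251]
tool_rot: [0.001, 0.088, 0.996, -0.001]
force: [-0.8, 1.0, -1.2]
grip_width: 0.427
grip_force: 24.8
```

```bash
python3 -m creep '[{"rot":[0,0,0],"dp":[0,0,50],"claw":20},{"rot":[0,0,0],"dp":[0,0,40],"claw":20},{"rot":[0,0,0],"dp":[0,0,0],"claw":20},{"rot":[0,0,0],"dp":[0,0,0],"claw":64},{"rot":[0,0,0],"dp":[0,0,0],"claw":64},{"rot":[0,0,0],"dp":[0,0,0],"claw":64},{"rot":[0,0,0],"dp":[0,0,0],"claw":64},{"rot":[0,0,0],"dp":[0,0,-60],"claw":64},{"rot":[0,0,0],"dp":[0,0,-60],"claw":64},{"rot":[0,0,10],"dp":[0,0,0],"claw":64}]' 25
```

```text
clock: 5.15
tcp_pos: [0.6165, -0.3124, 0.1624]
tool_rot: [0.006, 0.177, 0.984, -0.002]
force: [0.5, 0.6, -0.2]
grip_width: 0.682
grip_force: 0.0
```

```bash
python3 -m creep '[{"rot":[0,0,10.5],"dp":[0,0,-20],"claw":64},{"rot":[0,0,10.5],"dp":[0,0,0],"claw":64},{"rot":[0,0,10.5],"dp":[0,0,0],"claw":64},{"rot":[0,0,10.5],"dp":[0,0,0],"claw":64},{"rot":[0,0,10.5],"dp":[0,0,0],"claw":64},{"rot":[0,0,10.5],"dp":[0,0,0],"claw":64},{"rot":[0,0,10.5],"dp":[0,0,0],"claw":64},{"rot":[0,0,10.5],"dp":[0,0,0],"claw":64},{"rot":[0,0,10.5],"dp":[0,0,0],"claw":64},{"rot":[0,0,10.5],"dp":[0,0,0],"claw":64}]'
python3 - <<'E'
from h import *
import pickle
i=env.get_image("top");cv2.imwrite("pics/t2.png",i[:,:,::-1]); s=env.read_state()
print(s["tcp_pos"],rot(s["tool_rot"]).as_matrix().round(3),s["joints"].round(2))
E
```

```text
clock: 6.4
tcp_pos: [0.6133, -0.3104, 0.1757]
tool_rot: [0.0, 0.889, 0.458, 0.0]
force: [1.1, -0.3, -0.5]
grip_width: 0.684
grip_force: 0.0
[ 0.61333088 -0.31037677  0.17564606] [[ 0.583  0.813  0.   ]
 [ 0.813 -0.583 -0.   ]
 [ 0.     0.    -1.   ]] [-0.57  0.46  1.29  0.    1.39  0.05]
```

```bash
python3 -m creep '[{"rot":[0,0,5],"dp":[0,0,0],"claw":64},{"rot":[0,0,0],"dp":[-45,-32,0],"claw":64},{"rot":[0,0,0],"dp":[-45,-32,0],"claw":64},{"rot":[0,0,0],"dp":[-45,-32,0],"claw":64},{"rot":[0,0,0],"dp":[-45,-32,0],"claw":64},{"rot":[0,0,0],"dp":[-45,-32,0],"claw":64},{"rot":[0,0,0],"dp":[0,0,0],"claw":64},{"rot":[0,0,0],"dp":[0,0,0],"claw":64},{"rot":[0,0,0],"dp":[0,0,0],"claw":64},{"rot":[0,0,0],"dp":[0,0,0],"claw":64}]'
python3 - <<'E'
from h import *
import pickle
m=env.camera_model("wrist");i=env.get_image("wrist");s=env.read_state()
pickle.dump((m,i),open("w2.pkl","wb"))
print(s["tcp_pos"],rot(s["tool_rot"]).as_matrix().round(3))
t=cv2.imread("pics/t2.png")[100:190,310:400]
w=cv2.resize(i[:,:,::-1],(768,576)); w[576-180:,768-180:]=cv2.resize(t,(180,180))
cv2.imwrite("pics/w2.png",w)
E
```

```text
clock: 7.7
tcp_pos: [0.3471, -0.3793, 0.1753]
tool_rot: [-0.0, 0.906, 0.423, 0.0]
force: [0.6, 0.3, 0.3]
grip_width: 0.682
grip_force: 0.0
[ 0.34698667 -0.37923331  0.17522596] [[ 0.642  0.766  0.   ]
 [ 0.766 -0.642  0.   ]
 [ 0.    -0.    -1.   ]]
```

View pics/w2.png

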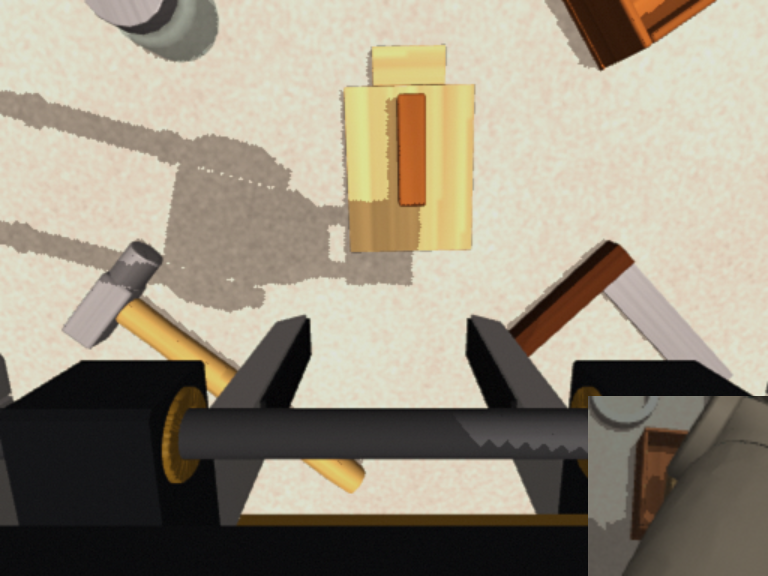

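Run:
```python
from h import *
import pickle
m,i=pickle.load(open("w2.pkl","rb"))
def c(n,uv,z):
    p=cast(m,np.array(uv)/1.5,z)[:,:2]
    print(n,p.round(4).tolist(),"len %.4f ang %.1f mid"%(np.linalg.norm(p[1]-p[0]),np.degrees(np.arctan2(*(p[1]-p[0])[::-1]))),p.mean(0).round(4))
    return p.mean(0)
a=c("plain",[(350,251),(471.5,250)],.018)
b=c("tongue",[(371.5,46),(446.5,44)],.018)
s=c("should",[(346,87),(475,84)],.018)
p=c("pull near",[(399,206),(425.5,206)],.05)
q=c("pull far",[(398,94.5),(424.5,94)],.05)
for u,v in((a,b),(p,q)): d=v-u;print(np.linalg.norm(d),np.degrees(np.arctan2(d[1],d[0])),(u+v)/2)
```

```text
plain [[0.3313, -0.3542], [0.4007, -0.4114]] len 0.0899 ang -39.5 mid [ 0.366  -0.3828]
tongue [[0.4338, -0.2584], [0.4732, -0.2898]] len 0.0503 ang -38.6 mid [ 0.4535 -0.2741]
should [[0.4038, -0.2668], [0.4725, -0.322]] len 0.0882 ang -38.7 mid [ 0.4382 -0.2944]
pull near [[0.381, -0.3498], [0.3943, -0.361]] len 0.0174 ang -40.0 mid [ 0.3877 -0.3554]
pull far [[0.4243, -0.2967], [0.4371, -0.307]] len 0.0165 ang -39.0 mid [ 0.4307 -0.3018]
0.1395598539340871 51.1634789837036 [ 0.40972542 -0.32845598]
0.06871702700078382 51.24335082876857 [ 0.40920356 -0.32863005]
```

```bash
python3 -m creep '[{"rot":[0,0,0],"dp":[40,8,0],"claw":60},{"rot":[0,0,0],"dp":[39,7.5,0],"claw":60},{"rot":[0,0,-1.2],"dp":[0,0,50],"claw":60},{"rot":[0,0,0],"dp":[0,0,50],"claw":60},{"rot":[0,0,0],"dp":[0,0,35],"claw":60},{"rot":[0,0,0],"dp":[0,0,18],"claw":60},{"rot":[0,0,0],"dp":[0,0,0],"claw":60},{"rot":[0,0,0],"dp":[0,0,0],"claw":5},{"rot":[0,0,0],"dp":[0,0,0],"claw":5},{"rot":[0,0,0],"dp":[0,0,0],"claw":5}]' 45
```

```text
clock: 9.0
tcp_pos: [0.4092, -0.3295, 0.0233]
tool_rot: [0.001, 0.902, 0.431, 0.0]
force: [-0.5, -0.3, 0.5]
grip_width: 0.355
grip_force: 0.0
```

```bash
python3 -m creep '[{"rot":[0,0,0],"dp":[0,0,0],"claw":5},{"rot":[0,0,0],"dp":[0,0,0],"claw":5},{"rot":[0,0,0],"dp":[0,0,-40],"claw":5},{"rot":[0,0,0],"dp":[0,0,-50],"claw":5},{"rot":[0,0,0],"dp":[0,0,-50],"claw":5},{"rot":[0,0,10.5],"dp":[0,0,0],"claw":5},{"rot":[0,0,10.5],"dp":[0,0,0],"claw":5},{"rot":[0,0,10.5],"dp":[0,0,0],"claw":5},{"rot":[0,0,10.5],"dp":[0,0,0],"claw":5},{"rot":[0,0,0],"dp":[0,0,0],"claw":5}]'
python3 - <<'E'
from h import *
s=env.read_state();print(s["tcp_pos"],rot(s["tool_rot"]).as_matrix().round(4),s["joints"].round(2))
i=env.get_image("top");cv2.imwrite("pics/t3.png",cv2.resize(i[100:270,150:410,::-1],None,fx=3,fy=3,interpolation=cv2.INTER_CUBIC))
E
```

```text
clock: 10.25
tcp_pos: [0.4084, -0.3287, 0.1619]
tool_rot: [-0.001, 0.997, 0.081, -0.0]
force: [0.1, 0.1, -1.7]
grip_width: 0.188
grip_force: 45.0
[ 0.40838441 -0.32871238  0.16189237] [[ 9.870e-01  1.605e-01 -9.000e-04]
 [ 1.605e-01 -9.870e-01  1.000e-03]
 [-7.000e-04 -1.200e-03 -1.000e+00]] [-0.81  0.23  1.68  0.    1.23  0.6 ]
```

View pics/t3.png

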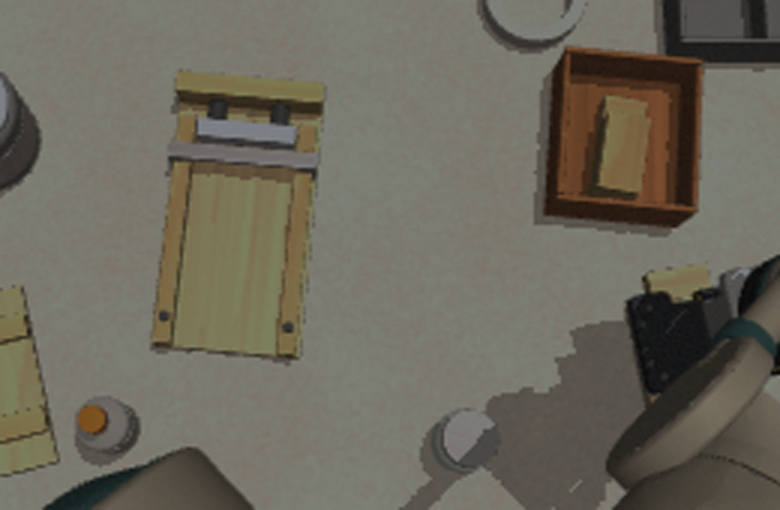

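Run:
```python
from h import *
m=env.camera_model("top")
def c(n,uv,z):
    p=cast(m,np.array(uv)/3+[150,100]-.33,z)[:,:2]
    print(n,p.round(4).tolist(),"len %.4f ang %.1f mid"%(np.linalg.norm(p[1]-p[0]),np.degrees(np.arctan2(*(p[1]-p[0])[::-1]))),p.mean(0).round(4))
    return p.mean(0)
a=c("mouth",[(299,358),(152,348)],.032)
k=c("keeper near",[(316,167),(168,157)],.044)
c("keeper far",[(319,152),(170,142)],.044)
b=c("back far",[(325,84),(177,72)],.048)
l=c("lane left wall",[(175,348),(190,165)],.032);r=c("lane right wall",[(279,357),(296,172)],.032)
for v in(k,b): d=v-a;print(np.linalg.norm(d),np.degrees(np.arctan2(d[1],d[0])))
```

```text
mouth [[0.4198, -0.0076], [0.4288, 0.1271]] len 0.1349 ang 86.2 mid [0.4243 0.0598]
keeper near [[0.5978, -0.0229], [0.6072, 0.1155]] len 0.1387 ang 86.1 mid [0.6025 0.0463]
keeper far [[0.6124, -0.0257], [0.6218, 0.114]] len 0.1400 ang 86.1 mid [0.6171 0.0442]
back far [[0.678, -0.0313], [0.6896, 0.1086]] len 0.1404 ang 85.3 mid [0.6838 0.0387]
lane left wall [[0.4288, 0.106], [0.6031, 0.0961]] len 0.1746 ang -3.3 mid [0.516  0.1011]
lane right wall [[0.4207, 0.0107], [0.5965, -0.0041]] len 0.1764 ang -4.8 mid [0.5086 0.0033]
0.17868370364144184 -4.319453751756785
0.2603439581800674 -4.650777908753565
```

```bash
python3 -m creep '[{"rot":[0,0,0],"dp":[24,-51.5,0],"claw":5},{"rot":[0,0,0],"dp":[24,-51.5,0],"claw":5},{"rot":[0,0,0],"dp":[24,-51.5,0],"claw":5},{"rot":[0,0,0],"dp":[24,-51.5,0],"claw":5},{"rot":[0,0,0],"dp":[24,-51.5,0],"claw":5},{"rot":[0,0,0],"dp":[24,-51.5,0],"claw":5},{"rot":[0,0,0],"dp":[24,-51.5,0],"claw":5},{"rot":[0,0,7],"dp":[0,0,40],"claw":5},{"rot":[0,0,7.2],"dp":[0,0,20],"claw":5},{"rot":[0,0,0],"dp":[0,0,0],"claw":5}]'
python3 - <<'E'
from h import *
import pickle
env.get_image("wrist");env.get_image("wrist")
m=env.camera_model("wrist");i=env.get_image("wrist");s=env.read_state()
pickle.dump((m,i,s),open("w3.pkl","wb"))
print(s["tcp_pos"],rot(s["tool_rot"]).as_matrix().round(4),s["force"])
cv2.imwrite("pics/w3.png",cv2.resize(i[:,:,::-1],(768,576)))
E
```

```text
clock: 11.55
tcp_pos: [0.5158, 0.0538, 0.1008]
tool_rot: [-0.0, 0.999, -0.042, -0.002]
force: [-0.2, 0.2, -2.5]
grip_width: 0.186
grip_force: 45.0
[0.51846587 0.05324721 0.10341281] [[ 9.963e-01 -8.650e-02  2.000e-03]
 [-8.650e-02 -9.963e-01  0.000e+00]
 [ 2.000e-03 -2.000e-04 -1.000e+00]] [ 0.2902291   0.02359925 -2.09572616]
```

View pics/w3.png

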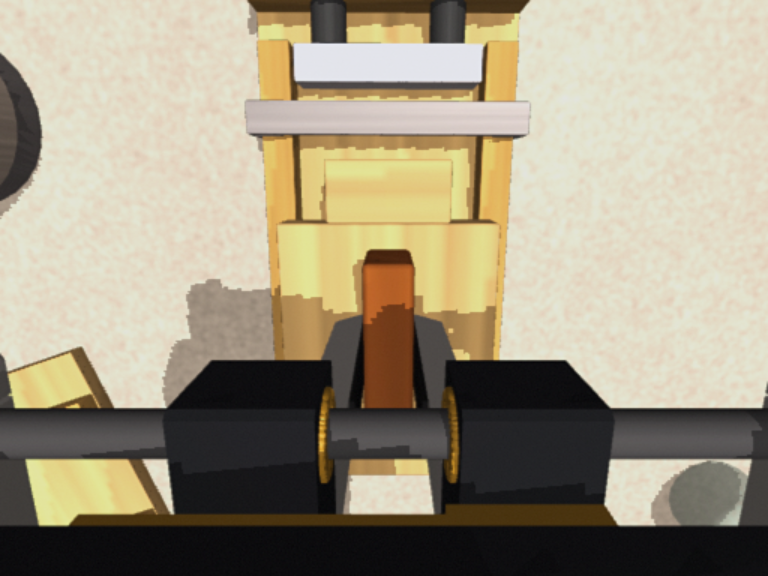

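Run:
```python
from h import *
import pickle
m,i,s=pickle.load(open("w3.pkl","rb"))
T=rot(s["tool_rot"]).as_matrix();t=s["tcp_pos"]
def c(n,uv,z):
    w=cast(m,np.array(uv)/1.5,z); p=(w-t)@T*1000
    print(n,p[:,:2].round(1).tolist(),"len %.1f ang %.2f mid"%(np.linalg.norm(p[1]-p[0]),np.degrees(np.arctan2(*(p[1]-p[0])[:2][::-1]))),p.mean(0).round(1),w.mean(0)[:2].round(4))
z=t[2]-.0045
c("tongue",[(324.5,160),(452,160)],z)
c("should",[(279,224),(499,222)],z)
c("pull",[(364,265),(412,265)],z+.032)
c("keeper top near",[(247,133),(529,135)],.044)
c("keeper top far",[(247,101),(529,101)],.044)
c("bar top near",[(295,82),(481.5,82)],.035)
c("bar top far",[(295,45),(482,44)],.035)
c("lane 1",[(293,90),(484,90)],.032)
c("fence out",[(258,40),(519,40)],.032)
c("fence R",[(519,40),(514,140)],.032)
c("fence L",[(258,40),(266,180)],.032)
```

```text
tongue [[69.9, -24.9], [70.0, 24.2]] len 49.2 ang 89.96 mid [70.  -0.4  4.6] [0.5882 0.0476]
should [[45.3, -43.8], [46.1, 43.7]] len 87.5 ang 89.44 mid [45.7 -0.1  4.6] [0.564  0.0494]
pull [[35.2, -8.5], [35.2, 7.6]] len 16.1 ang 89.96 mid [ 35.2  -0.4 -27.4] [0.5535 0.0506]
keeper top near [[84.0, -70.2], [83.2, 69.4]] len 139.6 ang 90.35 mid [83.6 -0.4 59.6] [0.6019 0.0464]
keeper top far [[98.9, -69.2], [99.0, 68.3]] len 137.4 ang 89.96 mid [99.  -0.5 59.6] [0.6172 0.0451]
bar top near [[109.1, -47.1], [109.2, 46.4]] len 93.5 ang 89.96 mid [109.2  -0.3  68.6] [0.6274 0.0441]
bar top far [[126.2, -46.3], [126.7, 45.8]] len 92.1 ang 89.68 mid [126.4  -0.2  68.7] [0.6446 0.0425]
lane 1 [[105.9, -48.8], [105.9, 48.4]] len 97.3 ang 89.96 mid [105.9  -0.2  71.6] [0.6241 0.0443]
fence out [[129.2, -65.2], [129.2, 64.7]] len 129.9 ang 89.96 mid [129.2  -0.2  71.7] [0.6473 0.0423]
fence R [[129.2, 64.7], [81.5, 65.3]] len 47.7 ang 179.35 mid [105.4  65.   71.6] [ 0.618  -0.0206]
fence L [[129.2, -65.2], [61.1, -65.3]] len 68.1 ang -179.91 mid [ 95.1 -65.2  71.6] [0.619 0.11 ]
```

```bash
python3 -m creep '[{"rot":[0,0,0],"dp":[0,0,30],"claw":5},{"rot":[0,0,0],"dp":[0,0,20],"claw":5},{"rot":[0,0,0],"dp":[0,0,10],"claw":5},{"rot":[0,0,0],"dp":[0,0,7],"claw":5},{"rot":[0,0,0],"dp":[0,0,0],"claw":5},{"rot":[0,0,0],"dp":[12,0,0],"claw":5},{"rot":[0,0,0],"dp":[13,0,0],"claw":5},{"rot":[0,0,0],"dp":[10,0,0],"claw":5},{"rot":[0,0,0],"dp":[0,0,0],"claw":5},{"rot":[0,0,0],"dp":[0,0,0],"claw":5}]'
```

```text
clock: 12.95
tcp_pos: [0.5519, 0.0504, 0.0352]
tool_rot: [-0.0, 0.999, -0.044, -0.001]
force: [0.1, -0.2, -2.8]
grip_width: 0.188
grip_force: 45.0
```

```bash
python3 -m creep '[{"rot":[0,0,0],"dp":[4,0,0],"claw":5},{"rot":[0,0,0],"dp":[4,0,0],"claw":5},{"rot":[0,0,0],"dp":[4,0,0],"claw":5},{"rot":[0,0,0],"dp":[2,0,0],"claw":5},{"rot":[0,0,0],"dp":[0,0,0],"claw":5},{"rot":[0,0,0],"dp":[0,0,0],"claw":5},{"rot":[0,0,0],"dp":[0,0,0],"claw":5},{"rot":[0,0,0],"dp":[0,0,0],"claw":5},{"rot":[0,0,0],"dp":[0,0,0],"claw":5},{"rot":[0,0,0],"dp":[0,0,0],"claw":5}]'
python3 - <<'E'
from h import *
import pickle
m=env.camera_model("wrist");i=env.get_image("wrist");s=env.read_state()
pickle.dump((m,i,s),open("w4.pkl","wb"))
print(s["tcp_pos"],s["force"])
cv2.imwrite("pics/w4.png",cv2.resize(i[:280,100:420,::-1],None,fx=2.05,fy=2.05,interpolation=cv2.INTER_CUBIC))
E
```

```text
clock: 14.2
tcp_pos: [0.5647, 0.0493, 0.0352]
tool_rot: [-0.0, 0.999, -0.044, -0.002]
force: [-5.2, 0.8, 0.5]
grip_width: 0.188
grip_force: 45.0
[0.56466321 0.04936246 0.03524125] [-4.57509088  1.27137169  0.98108371]
```

View pics/w4.png

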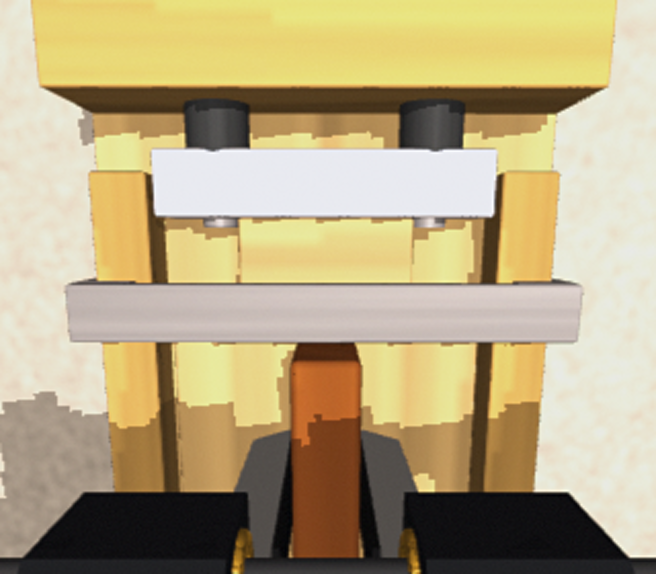

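Run:
```python
from h import *
import pickle
m,i,s=pickle.load(open("w4.pkl","rb"))
T=rot(s["tool_rot"]).as_matrix();t=s["tcp_pos"]
def c(n,uv,z):
    w=cast(m,np.array(uv)/2.05+[100,0],z); p=(w-t)@T*1000
    print(n,p[:,:2].round(1).tolist(),"len %.1f mid"%(np.linalg.norm(p[1]-p[0])),p.mean(0).round(1))
c("keeper near",[(67,341),(579,341)],.044)
c("keeper far",[(67,286),(581,286)],.044)
c("bar near",[(153,216),(496,216)],.035)
c("bar far",[(152,150),(496,150)],.035)
c("back near",[(39,88),(610,87)],.048)
c("pull",[(292,362),(361,362)],.0625)
c("fence end",[(90,172),(558,172)],.032)
```

```text
keeper near [[37.7, -71.1], [37.7, 69.2]] len 140.4 mid [37.7 -0.9 -8.9]
keeper far [[52.6, -69.7], [52.6, 68.4]] len 138.1 mid [52.6 -0.7 -8.9]
bar near [[71.0, -47.8], [71.0, 46.8]] len 94.6 mid [71.  -0.5  0. ]
bar far [[88.2, -47.0], [88.2, 45.7]] len 92.6 mid [88.2 -0.6 -0.1]
back near [[101.0, -70.3], [101.2, 69.3]] len 139.6 mid [101.1  -0.5 -13.1]
pull [[35.5, -8.5], [35.5, 8.5]] len 17.0 mid [ 35.5  -0.  -27.4]
fence end [[82.9, -65.2], [82.9, 63.9]] len 129.1 mid [82.9 -0.7  3. ]
```

```bash
python3 -m creep '[{"rot":[0,0,0],"dp":[1,0,0],"claw":5},{"rot":[0,0,0],"dp":[0.4,0,0],"claw":5},{"rot":[0,0,0],"dp":[0,0,0],"claw":5},{"rot":[0,0,0],"dp":[0,0,0],"claw":5},{"rot":[0,0,0],"dp":[0,0,0],"claw":5},{"rot":[0,0,0],"dp":[0,0,0],"claw":5},{"rot":[0,0,0],"dp":[0,0,0],"claw":5},{"rot":[0,0,0],"dp":[0,0,0],"claw":5},{"rot":[0,0,0],"dp":[0,0,0],"claw":5},{"rot":[0,0,0],"dp":[0,0,0],"claw":5}]'
```

```text
clock: 15.5
tcp_pos: [0.5657, 0.0492, 0.0352]
tool_rot: [-0.0, 0.999, -0.044, -0.002]
force: [-5.7, 0.3, 1.9]
grip_width: 0.187
grip_force: 45.0
```

```bash
python3 -m creep '[{"rot":[0,0,0],"dp":[0.7,0,0],"claw":5},{"rot":[0,0,0],"dp":[0,0,0],"claw":5},{"rot":[0,0,0],"dp":[0,0,0],"claw":5},{"rot":[0,0,0],"dp":[0,0,0],"claw":5},{"rot":[0,0,0],"dp":[0,0,0],"claw":5},{"rot":[0,0,0],"dp":[0,0,0],"claw":5},{"rot":[0,0,0],"dp":[0,0,0],"claw":5},{"rot":[0,0,0],"dp":[0,0,0],"claw":5},{"rot":[0,0,0],"dp":[0,0,0],"claw":5},{"rot":[0,0,0],"dp":[0,0,0],"claw":5}]'
python3 - <<'E'
from h import *
f=[]
for _ in range(4): env.get_image("top"); f.append(env.read_state()["force"])
print(np.mean(f,0),env.read_state()["tcp_pos"])
E
```

```text
clock: 16.75
tcp_pos: [0.5659, 0.0492, 0.0352]
tool_rot: [-0.0, 0.999, -0.044, -0.002]
force: [-6.7, 0.2, 1.7]
grip_width: 0.187
grip_force: 45.0
[-6.26530809  0.90589488  1.28907198] [0.56589685 0.04922505 0.0351442 ]
```

```bash
python3 -m creep '[{"rot":[0,0,0],"dp":[-15,0,0],"claw":5},{"rot":[0,0,0],"dp":[-20,0,0],"claw":5},{"rot":[0,0,0],"dp":[-15,0,0],"claw":5},{"rot":[0,0,0],"dp":[0,0,0],"claw":5},{"rot":[0,0,0],"dp":[0,0,-35],"claw":5},{"rot":[0,0,0],"dp":[0,0,-40],"claw":5},{"rot":[0,0,-10],"dp":[0,0,0],"claw":5},{"rot":[0,0,-10],"dp":[0,0,0],"claw":5},{"rot":[0,0,-10],"dp":[0,0,0],"claw":5},{"rot":[0,0,-10],"dp":[0,0,0],"claw":5}]'
```

```text
clock: 18.2
tcp_pos: [0.5202, 0.0532, 0.1108]
tool_rot: [0.0, 0.953, 0.303, 0.001]
force: [-0.2, -0.0, -3.1]
grip_width: 0.186
grip_force: 45.0
```

```bash
python3 -m creep '[{"rot":[0,0,-10],"dp":[0,0,0],"claw":5},{"rot":[0,0,-10],"dp":[0,0,0],"claw":5},{"rot":[0,0,-10],"dp":[0,0,0],"claw":5},{"rot":[0,0,-10],"dp":[0,0,0],"claw":5},{"rot":[0,0,-10],"dp":[0,0,0],"claw":5},{"rot":[0,0,-10],"dp":[0,0,0],"claw":5},{"rot":[0,0,-10],"dp":[0,0,0],"claw":5},{"rot":[0,0,-10],"dp":[0,0,0],"claw":5},{"rot":[0,0,-10],"dp":[0,0,0],"claw":5},{"rot":[0,0,-10],"dp":[0,0,0],"claw":5}]'
```

```text
clock: 19.45
tcp_pos: [0.5202, 0.0532, 0.1107]
tool_rot: [0.001, 0.381, 0.925, 0.0]
force: [0.1, 1.0, -1.9]
grip_width: 0.187
grip_force: 45.0
```

```bash
python3 -m creep '[{"rot":[0,0,-10],"dp":[0,0,0],"claw":5},{"rot":[0,0,-10],"dp":[0,0,0],"claw":5},{"rot":[0,0,-10],"dp":[0,0,0],"claw":5},{"rot":[0,0,-10],"dp":[0,0,0],"claw":5},{"rot":[0,0,0],"dp":[0,0,0],"claw":5},{"rot":[0,0,0],"dp":[0,0,0],"claw":5},{"rot":[0,0,0],"dp":[0,0,0],"claw":5},{"rot":[0,0,0],"dp":[0,0,0],"claw":5},{"rot":[0,0,0],"dp":[0,0,0],"claw":5},{"rot":[0,0,0],"dp":[0,0,0],"claw":5}]'
python3 - <<'E'
from h import *
import pickle
m=env.camera_model("wrist");i=env.get_image("wrist");s=env.read_state()
pickle.dump((m,i,s),open("w5.pkl","wb"))
print(s["tcp_pos"],rot(s["tool_rot"]).as_matrix().round(4),s["joints"].round(2))
cv2.imwrite("pics/w5.png",cv2.resize(i[:,:,::-1],(768,576)))
E
```

```text
clock: 20.7
tcp_pos: [0.5186, 0.0534, 0.1105]
tool_rot: [0.0, 0.044, 0.999, 0.0]
force: [-0.4, 0.4, -2.4]
grip_width: 0.188
grip_force: 45.0
[0.51865046 0.05338037 0.11049275] [[-9.961e-01  8.880e-02  1.000e-04]
 [ 8.880e-02  9.961e-01  1.000e-04]
 [-1.000e-04  1.000e-04 -1.000e+00]] [-0.03  0.27  1.77  0.    1.11 -1.51]
```

View pics/w5.png

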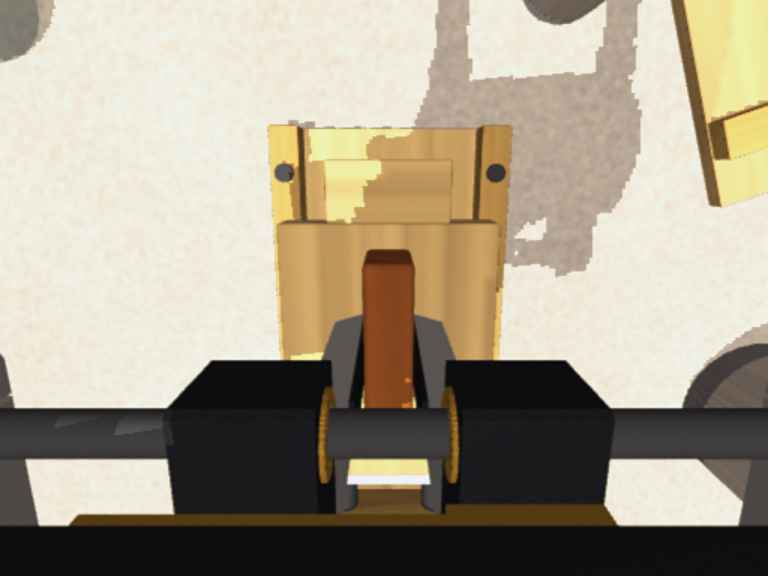

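Run:
```python
from h import *
import pickle
m,i,s=pickle.load(open("w5.pkl","rb"))
T=rot(s["tool_rot"]).as_matrix();t=s["tcp_pos"]
def c(n,uv,z):
    w=cast(m,np.array(uv)/1.5,z); p=(w-t)@T*1000
    print(n,p[:,:2].round(1).tolist(),"len %.1f ang %.2f mid"%(np.linalg.norm(p[1]-p[0]),np.degrees(np.arctan2(*(p[1]-p[0])[:2][::-1]))),p.mean(0).round(1),w.mean(0)[:2].round(4))
z=t[2]-.0045
c("tongue",[(324.5,160),(451.5,160)],z)
c("should",[(279,224),(498,222)],z)
c("mouth",[(268.5,125.5),(512,125.5)],.032)
c("mouth inner",[(297.5,128),(484,128)],.032)
c("fence L out",[(268.5,125.5),(277,222)],.032)
c("fence R out",[(512,125.5),(508,222)],.032)
c("lane L",[(297.5,128),(299.5,220)],.032)
c("lane R",[(484,128),(480,220)],.032)
c("bear corner",[(714,206),(768,188)],.012)
```

```text
tongue [[70.3, -24.2], [70.3, 24.9]] len 49.1 ang 90.01 mid [70.3  0.4  4.5] [0.4487 0.06  ]
should [[45.6, -43.1], [46.4, 44.2]] len 87.3 ang 89.49 mid [46.   0.6  4.5] [0.4729 0.058 ]
mouth [[89.9, -63.3], [89.8, 66.5]] len 129.9 ang 90.01 mid [89.8  1.6 78.5] [0.4293 0.063 ]
mouth inner [[88.6, -47.9], [88.6, 51.7]] len 99.6 ang 90.01 mid [88.6  1.9 78.5] [0.4306 0.0631]
fence L out [[89.9, -63.3], [38.5, -61.6]] len 51.4 ang 178.12 mid [ 64.2 -62.5  78.5] [ 0.4492 -0.0032]
fence R out [[89.8, 66.5], [38.5, 67.5]] len 51.4 ang 178.96 mid [64.2 67.  78.5] [0.4607 0.1258]
lane L [[88.6, -47.9], [39.6, -49.0]] len 49.0 ang -178.72 mid [ 64.1 -48.5  78.5] [0.4505 0.0108]
lane R [[88.6, 51.7], [39.6, 51.8]] len 49.0 ang 179.88 mid [64.1 51.7 78.5] [0.4594 0.1106]
bear corner [[45.9, 195.2], [56.4, 225.5]] len 32.1 ang 70.78 mid [ 51.1 210.3  98.5] [0.4864 0.2674]
```

```bash
python3 -m creep '[{"rot":[0,0,0],"dp":[0,0.8,30],"claw":5},{"rot":[0,0,0],"dp":[0,0,25],"claw":5},{"rot":[0,0,0],"dp":[0,0,13],"claw":5},{"rot":[0,0,0],"dp":[0,0,7],"claw":5},{"rot":[0,0,0],"dp":[0,0,0],"claw":5},{"rot":[0,0,0],"dp":[-12,0,0],"claw":5},{"rot":[0,0,0],"dp":[-13,0,0],"claw":5},{"rot":[0,0,0],"dp":[-10,0,0],"claw":5},{"rot":[0,0,0],"dp":[0,0,0],"claw":5},{"rot":[0,0,0],"dp":[0,0,0],"claw":5}]'
```

```text
clock: 22.0
tcp_pos: [0.553, 0.0511, 0.0352]
tool_rot: [-0.001, 0.044, 0.999, 0.0]
force: [-0.1, 0.3, -3.3]
grip_width: 0.187
grip_force: 45.0
```

```bash
python3 -m creep '[{"rot":[0,0,0],"dp":[-4,0,0],"claw":5},{"rot":[0,0,0],"dp":[-4,0,0],"claw":5},{"rot":[0,0,0],"dp":[-4,0,0],"claw":5},{"rot":[0,0,0],"dp":[-2.5,0,0],"claw":5},{"rot":[0,0,0],"dp":[0,0,0],"claw":5},{"rot":[0,0,0],"dp":[0,0,0],"claw":5},{"rot":[0,0,0],"dp":[0,0,0],"claw":5},{"rot":[0,0,0],"dp":[0,0,0],"claw":5},{"rot":[0,0,0],"dp":[0,0,0],"claw":5},{"rot":[0,0,0],"dp":[0,0,0],"claw":5}]'
```

```text
clock: 23.25
tcp_pos: [0.5665, 0.05, 0.0353]
tool_rot: [-0.001, 0.044, 0.999, 0.0]
force: [-5.3, 0.3, 0.1]
grip_width: 0.187
grip_force: 45.0
```

```bash
python3 -m creep '[{"rot":[0,0,0],"dp":[-0.6,0,0],"claw":5},{"rot":[0,0,0],"dp":[-0.6,0,0],"claw":5},{"rot":[0,0,0],"dp":[0,0,0],"claw":5},{"rot":[0,0,0],"dp":[0,0,0],"claw":5},{"rot":[0,0,0],"dp":[0,0,0],"claw":5},{"rot":[0,0,0],"dp":[0,0,0],"claw":5},{"rot":[0,0,0],"dp":[0,0,0],"claw":5},{"rot":[0,0,0],"dp":[0,0,0],"claw":5},{"rot":[0,0,0],"dp":[0,0,0],"claw":5},{"rot":[0,0,0],"dp":[0,0,0],"claw":5}]'
python3 - <<'E'
from h import *
f=[]
for k in range(6):
    i=env.get_image("top"); f.append(env.read_state()["force"])
print(np.mean(f,0),env.read_state()["tcp_pos"])
cv2.imwrite("pics/t6.png",np.hstack([cv2.resize(a[...,::-1],None,fx=4,fy=4,interpolation=cv2.INTER_CUBIC) for a in (i[110:230,190:270],)]+[cv2.resize(env.get_image("scene")[170:290,200:320,::-1],(480,480),interpolation=cv2.INTER_CUBIC)]))
E
```

```text
clock: 24.5
tcp_pos: [0.5675, 0.0499, 0.0353]
tool_rot: [-0.002, 0.044, 0.999, 0.0]
force: [-5.1, 1.6, 0.9]
grip_width: 0.189
grip_force: 45.0
[-5.15397381  0.87714627  1.22503747] [0.56740455 0.049871   0.03530024]
```

View pics/t6.png

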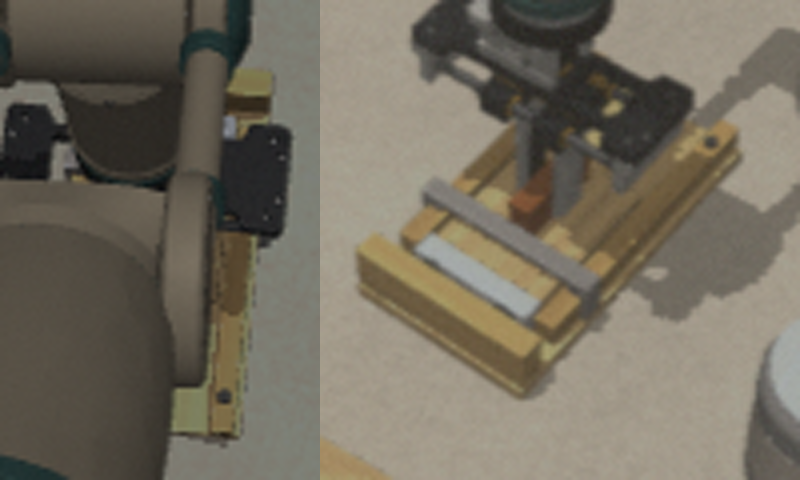

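Run:
```python
from h import *
m=env.camera_model("scene")
A=cv2.imread("pics/scene0.png").astype(np.float32).mean(2); B=env.get_image("scene").astype(np.float32).mean(2)
a=np.radians(-4.97);ex=np.array([np.cos(a),np.sin(a),0]);ey=np.array([-np.sin(a),np.cos(a),0]);o=np.array([.5573,.0515,.035])
xs=np.arange(50,112,.5)
def prof(I):
    out=[]
    for y in np.arange(-40,41,2):
        uv=proj(m,o+xs[:,None]/1000*ex+y/1000*ey).astype(np.float32)
        out.append(cv2.remap(I,uv[:,:1],uv[:,1:],cv2.INTER_LINEAR)[:,0])
    return np.median(out,0)
pa,pb=prof(A),prof(B)
print([(x,int(u),int(v)) for x,u,v in zip(xs[::4],pa[::4],pb[::4])])
```

```text
[(np.float64(50.0), 115, 123), (np.float64(52.0), 115, 124), (np.float64(54.0), 111, 119), (np.float64(56.0), 99, 106), (np.float64(58.0), 88, 96), (np.float64(60.0), 87, 102), (np.float64(62.0), 90, 119), (np.float64(64.0), 92, 132), (np.float64(66.0), 92, 136), (np.float64(68.0), 97, 137), (np.float64(70.0), 112, 137), (np.float64(72.0), 133, 137), (np.float64(74.0), 147, 137), (np.float64(76.0), 152, 138), (np.float64(78.0), 154, 139), (np.float64(80.0), 154, 146), (np.float64(82.0), 154, 158), (np.float64(84.0), 154, 163), (np.float64(86.0), 151, 165), (np.float64(88.0), 140, 166), (np.float64(90.0), 116, 167), (np.float64(92.0), 95, 166), (np.float64(94.0), 83, 164), (np.float64(96.0), 79, 154), (np.float64(98.0), 78, 129), (np.float64(100.0), 83, 111), (np.float64(102.0), 95, 110), (np.float64(104.0), 115, 123), (np.float64(106.0), 122, 131), (np.float64(108.0), 122, 132), (np.float64(110.0), 122, 132)]
```

```bash
python3 -m creep '[{"rot":[0,0,0],"dp":[15,0,0],"claw":5},{"rot":[0,0,0],"dp":[20,0,0],"claw":5},{"rot":[0,0,0],"dp":[15,0,0],"claw":5},{"rot":[0,0,0],"dp":[0,0,0],"claw":5},{"rot":[0,0,0],"dp":[0,0,-45],"claw":5},{"rot":[0,0,0],"dp":[0,0,-45],"claw":5},{"rot":[0,0,0],"dp":[0,0,-40],"claw":5},{"rot":[0,0,0],"dp":[28.5,45.4,0],"claw":5},{"rot":[0,0,0],"dp":[28.5,45.4,0],"claw":5},{"rot":[0,0,0],"dp":[28.5,45.4,0],"claw":5}]'
```

```text
clock: 26.15
tcp_pos: [0.4471, 0.1988, 0.1661]
tool_rot: [0.002, 0.045, 0.999, 0.001]
force: [1.0, 0.4, -2.8]
grip_width: 0.189
grip_force: 45.0
```

```bash
python3 -m creep '[{"rot":[0,0,0],"dp":[28.5,45.4,0],"claw":5},{"rot":[0,0,0],"dp":[28.5,45.4,0],"claw":5},{"rot":[0,0,-9.6],"dp":[0,0,0],"claw":5},{"rot":[0,0,-9.6],"dp":[0,0,0],"claw":5},{"rot":[0,0,0],"dp":[0,0,40],"claw":5},{"rot":[0,0,0],"dp":[0,0,30],"claw":5},{"rot":[0,0,0],"dp":[0,0,20],"claw":5},{"rot":[0,0,0],"dp":[0,0,0],"claw":5},{"rot":[0,0,0],"dp":[0,0,0],"claw":5},{"rot":[0,0,0],"dp":[0,0,0],"claw":5}]'
python3 - <<'E'
from h import *
m=env.camera_model("wrist");i=env.get_image("wrist");s=env.read_state()
import pickle;pickle.dump((m,i,s),open("w7.pkl","wb"))
print(s["tcp_pos"],rot(s["tool_rot"]).as_matrix().round(4))
cv2.imwrite("pics/w7.png",cv2.resize(i[:,:,::-1],(768,576)))
E
```

```text
clock: 27.4
tcp_pos: [0.3987, 0.2934, 0.0766]
tool_rot: [0.001, -0.123, 0.992, 0.001]
force: [0.4, 0.4, -2.5]
grip_width: 0.189
grip_force: 45.0
[0.39849526 0.29329017 0.07650519] [[-9.698e-01 -2.439e-01  2.200e-03]
 [-2.439e-01  9.698e-01  1.200e-03]
 [-2.400e-03  6.000e-04 -1.000e+00]]
```

View pics/w7.png

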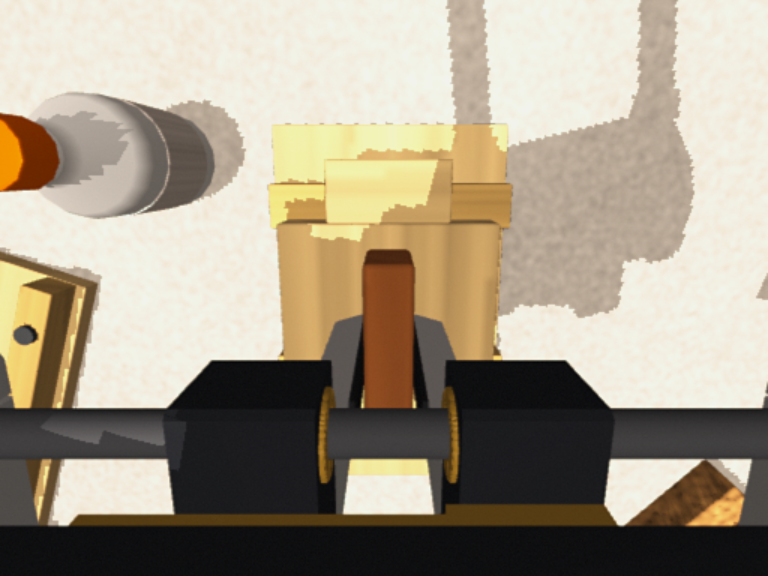

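```bash
python3 -m creep '[{"rot":[0,0,0],"dp":[0,0,15],"claw":5},{"rot":[0,0,0],"dp":[0,0,10],"claw":5},{"rot":[0,0,0],"dp":[0,0,3],"claw":5},{"rot":[0,0,0],"dp":[0,0,0],"claw":5},{"rot":[0,0,0],"dp":[0,0,0],"claw":5},{"rot":[0,0,0],"dp":[0,0,0],"claw":30},{"rot":[0,0,0],"dp":[0,0,0],"claw":50},{"rot":[0,0,0],"dp":[0,0,0],"claw":50},{"rot":[0,0,0],"dp":[0,0,0],"claw":50},{"rot":[0,0,0],"dp":[0,0,0],"claw":50}]'
```

```text
clock: 28.7
tcp_pos: [0.3976, 0.2928, 0.0474]
tool_rot: [-0.0, -0.123, 0.992, 0.0]
force: [-0.3, 0.4, 0.2]
grip_width: 0.531
grip_force: 0.0
```

```bash
python3 -m creep '[{"rot":[0,0,0],"dp":[0,0,-20],"claw":50},{"rot":[0,0,0],"dp":[0,0,-40],"claw":50},{"rot":[0,0,0],"dp":[0,0,-40],"claw":50},{"rot":[0,0,0],"dp":[0,0,-40],"claw":50},{"rot":[0,0,0],"dp":[-50,0,0],"claw":50},{"rot":[0,0,0],"dp":[-50,0,0],"claw":50},{"rot":[0,0,0],"dp":[0,0,0],"claw":50},{"rot":[0,0,0],"dp":[0,0,0],"claw":50},{"rot":[0,0,0],"dp":[0,0,0],"claw":50},{"rot":[0,0,0],"dp":[0,0,0],"claw":50}]'
python3 - <<'E'
from h import *
i=env.get_image("wrist")[:,:,::-1];j=env.get_image("scene")[:,:,::-1]
cv2.imwrite("pics/w8.png",np.hstack([cv2.resize(i,(400,300)),cv2.resize(j,(400,300))]))
E
```

```text
clock: 29.95
tcp_pos: [0.4935, 0.3171, 0.1878]
tool_rot: [-0.0, -0.123, 0.992, 0.0]
force: [0.3, -0.4, -0.5]
grip_width: 0.531
grip_force: 0.0
```

View pics/w8.png

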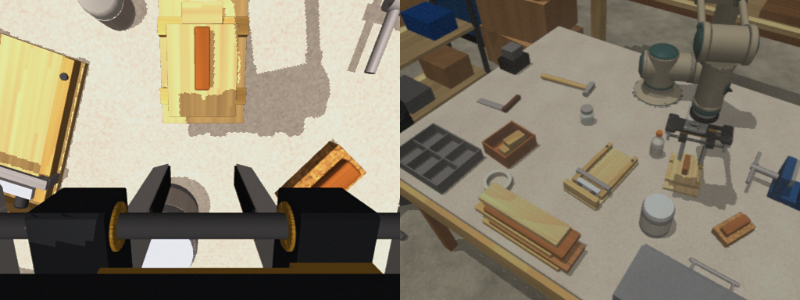

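The front lies face up on both strips, centred between the strips. The offcut is in the scrap box, the press bar is out and the bystanders are standing.

```bash
python3 -c "
from rig import env
print(env.finish_job())"
```

```text
the job is handed in; nothing more can be done
None
```

The job is handed in with no verdict shown. The offcut is in the scrap box, and both ends were pressed for over a second at an estimated 8–9 mm of bar travel. The drawer front is face up and centred on both bearers, with the glue, jar and can left standing.

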